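Clamp a lino block in the carving jig

ROBOT

A 6-joint arm with a two-finger parallel gripper is mounted at the origin on the work surface; the furniture and walls round the work are solid. World frame = base frame: x ahead of the robot, y to its left, z up, the work surface at z = 0. Lengths are in m, angles in rad, forces in N, time in s.
With the tool pointing down it reaches from about 0.325 to 0.75 m from the base axis. Payload 7.6 kg.
Tool frame: the origin (TCP) lies midway between the tips of the shut fingers; the grasp point (between the pads) lies 19 mm behind it; z points along the fingers, y is the line along which they close (so a half turn about z gives the same grasp; the last joint's range is limited). The gripper opens to 85 mm and grips with 20 to 120 N. Pads are 22 mm wide; open, the fingers measure 114 mm over their backs; the gripper's body (76 mm by 85 mm) begins 54 mm behind the grasp point. The pads swing forward as they close: fully open they stand 13 mm farther back than shut.
Start: joints at [1.054, 0.052, 1.401, -0, 1.689, -0.07], TCP at [0.227, 0.473, 0.231] pointing down, gripper open.
Joint ranges: [-2.9, 2.9], [-0.91, 2.17], [0.12, 2.37], [-1.06, 4.2], [0.26, 2.73], [-2.93, 2.93]. Speed limits (rad/s): [2.57, 2.57, 3.01, 3.14, 3.14, 3.14].

INTERFACE

Orientations are given as a rotation vector (axis times angle).
In Python, from workcell import ctrl gives the robot as it stands. The module is installed in compiled form; this text tells all that it offers.
- The arm moves only by the shell command python3 -m jog 'ROWS' [FORCE]. ROWS is JSON, a list of rows, each a list of 3 entries, a list of its own where there are three numbers: the shift along the tool's x, y, z in mm, then the turn, a rotation vector about the tool's x, y, z in rad, then the closure, from -1 (fully open) to 1 (shut). A call has 1 to 8 rows; each row is the pose to reach, as a shift and turn from the pose commanded when the call began, along the tool's axes at that moment; what a row does not reach only later rows make up. A row lasts 1/8 s, in which the tool goes at most 62.5 mm and 10.7 degrees, less where a joint would pass 70% of its speed; a pose out of reach is approached as far as the arm can. A call with a gripper value outside its range is refused whole. The fingers move at their own pace and stop on an object; FORCE is the grip in N (left out, the last holds). Time passes only in rows, so rows that repeat a pose let the fingers close. It gives the time, the measured TCP pose, the force, the opening and the grip force at its end, in the units of the state.
- ctrl.state(): the state, without advancing time (a new reading comes with each control period).
- ctrl.grab_frame(name): name is "scene" or "top"; returns the picture (400x640x3 uint8, blue, green, red); there is no depth.
- ctrl.camera_model(name): a dict with "camera_matrix" (3x3 intrinsics, pixels), "k1" (the pictures are not rectified: a ray, as slopes to the right and down, at radius r is drawn at 1 + k1 r^2 times it, then the intrinsics apply), "R" (3x3) and "t" (3): a world point X has camera coordinates R X + t. Camera axes: x right, y down, z forward; pixel columns grow to the right and rows downward; lengths in m; the calibration is good to about 2 mm. A picture is of the moment at which its call begins. camera_model takes no time and is no camera call.
- ctrl.sign_off(): hands the job in; it is judged then, once.
The state is a dict: "t": time; "q": joint angles; "joint_vel": joint speeds; "tau": joint torques, N m; "eef_pos": TCP position; "ee_rot": TCP orientation; "contact_force": force on the tool from outside, world axes, zero at the start; "moment": the same for the moment, N m; "grip_width": opening from 0.0 (shut) to 1.0 (fully open); "gripper_force": force on a finger pad.
Only numpy, scipy, OpenCV 4.12 (cv2) and the standard library are available. Lean on these libraries where they do the work, as an engineer would, in place of code of your own. Each camera call takes 0.05 s, during which the arm holds its last target. There are 200 camera calls.

TASK

Get the lino block ready for carving by pushing with the fingertips or the outside of the fingers, without picking anything up: push the block fully home into the corner of the jig, flat and flush against both wooden fences. Then push the toggle clamp's handle over and down until it snaps past centre and its rubber foot holds the block there by itself. Do not disturb the ink jar, brayer, pencil and marker that lie around the jig.

Things in the scene. Friction and masses are not known exactly. Their poses are not given: they have to be found in the camera images.
- jig: Carving jig: plywood board 12 mm thick, 215 (x) x 360 (y) mm, fixed on the table. Origin on its underside; x away from the robot, y to the left, z up, yawed by up to 0.22 rad. The board spans y -170 to +190 mm. On it stand two wooden fences 16 mm wide, tops at z = 25 mm: far fence, inner face at x = 60 mm, y -125 to 75 mm; left fence, inner face at y = 60 mm, x -87 to 68 mm.
- jig_corner (a point): The corner where the inner faces of the two fences meet, on the board's top: at (60, 60, 12) mm in the jig's frame. The block's far left corner belongs here.
- lino_block: The loose block: wood faced with grey lino, its right part carved with a disc of stripes; 90 (x) x 120 (y) x 22 (z) mm, 0.17 to 0.34 kg. Origin at the centre of its underside, axes along its sides. It starts flat on the board (underside at jig z = 12 mm), 1 to 6 cm short of the fences and turned up to 0.15 rad. Fully home, its origin is at x = 15, y = 0 mm in the jig's frame, axes parallel.
- clamp: Steel hold-down toggle clamp fixed on the board behind the left fence, at y = 120, x = -10 to 40 mm of the jig. Origin on the board's top (jig z = 12 mm), axes parallel to the jig's; its parts move in its y-z plane (x = 0). Base 50 x 62 mm. Open, the 15 mm wide arm rises from (y, z) = (0, 58) to (-52, 150) mm and the handle on its left: an open V between them, free for fingers from above.
- clamp_handle (a joint): Angle between the clamp's handle and arm, rad: 0 open (start), grows as the handle is pushed left (+y) and down; about 2.16 dead centre, about 2.23 the stop past centre, where it stays. Let go before centre, a spring throws it open again. A push square on the grip needs 1 to 2 N until the foot meets the block (about 1.9), then about 5 N to get over centre.
- handle_end (a point): Centre of the handle's free end. The handle's last 66 mm are a black grip, 19 mm wide (x), 15 mm thick. In the clamp's frame, (y, z) in mm by joint value: 0: (51, 144); 0.37: (76, 138); 0.71: (96, 131); 1.03: (112, 124); 1.34: (124, 116); 1.66: (135, 106); 1.85: (140, 98); 2.16: (147, 74); 2.23, snapped shut: (148, 64), the handle nearly level.
- handle_root (a point): The handle's pivot on the arm, 118 mm from handle_end. In the clamp's frame, (y, z) in mm by joint value: 0: (15, 32); 0.37: (19, 35); 0.71: (23, 39); 1.03: (26, 43); 1.34: (28, 48); 1.66: (29.5, 53); 1.85: (30, 55); 2.16 and 2.23: (30, 57.5).
- clamp_foot: The clamp's black rubber foot, 19 mm across, 12 mm thick, sprung on the end of the arm. Origin at the centre of its underside. Shut, it lies 85 mm in front (-y) of the clamp's origin and presses on the block 25 mm inside the block's left edge with about 10 N.
- ink_jar_tangerine: Bystander: closed round ink jar, 74 mm across, 85 mm tall, standing on the table beyond the jig; origin at the centre of its underside. Must not be moved.
- brayer: Bystander: ink roller with handle, 95 x 191 x 32 mm, lying on the table to the right of the jig; origin at its middle, on the table. Must not be moved.
- pencil: Bystander: pencil, 174 mm long, 8 mm thick, lying on the table in front of the jig; origin at its middle. Must not be moved.
- marker_a: Bystander: felt marker, 136 mm long, 16 mm thick, lying on the table beyond the jig; origin at its middle. Must not be moved.
There are look-alikes about, which are no part of the job. Leave any orange or purple look-alike of the lino_block alone.

How it is judged:
By the outcome, as a careful person would: the job done as asked, in the order asked, and still so for the second after the job is handed in, with the robot touching nothing.
It also fails if it takes over 53 s, if anything falls off the work surface, if the arm or the gripper's body presses on something with over 40 N, if the wrist force passes 120 N, or if a joint passes its speed limit or range.

## Working session

There is one attempt and no reset: what is moved stays moved. The work goes in short steps, Python scripts to look and compute and a shell command to move; the robot and the scene stay as the last step left them, time stands still between calls to the robot, and variables do not carry over. Pictures are saved under pics/ and viewed, at most 10 in all, crops included, and the job is handed in when it is done.

```bash
mkdir -p pics; cat > h.py <<'E'
import numpy as np, cv2
from workcell import ctrl
def ray(name,u,v):
    m=ctrl.camera_model(name);K=np.array(m["camera_matrix"]);R=np.array(m["R"]);t=np.array(m["t"])
    d=np.array([(u-K[0,2])/K[0,0],(v-K[1,2])/K[1,1]]);s=d.copy()
    for _ in range(30): s=d/(1+m["k1"]*(s@s))
    return -R.T@t, R.T@np.array([s[0],s[1],1])
def at_z(name,u,v,z):
    c,d=ray(name,u,v); return c+d*(z-c[2])/d[2]
def proj(name,X):
    m=ctrl.camera_model(name);K=np.array(m["camera_matrix"])
    c=np.array(X)@np.array(m["R"]).T+np.array(m["t"]);s=c[...,:2]/c[...,2:]
    s=s*(1+m["k1"]*(s**2).sum(-1,keepdims=True))
    return s@K[:2,:2].T+K[:2,2]
E
python3 - <<'E'
from h import *
for n in("scene","top"):
    cv2.imwrite(f"pics/{n}0.png",ctrl.grab_frame(n)); m=ctrl.camera_model(n); print(n,-np.array(m["R"]).T@m["t"],m["k1"],m["camera_matrix"])
s=ctrl.state();print(s["eef_pos"],s["ee_rot"],s["t"])
E
```

```text
scene [-0.28875991 -0.62686306  0.70390193] -0.051933000588652134 [[457.31554771   0.         315.19547098]
 [  0.         457.31554771 200.09423168]
 [  0.           0.           1.        ]]
top [ 0.37652602 -0.07125064  1.16900985] -0.05164521528058539 [[386.59492117   0.         324.88735499]
 [  0.         386.59492117 202.35739894]
 [  0.           0.           1.        ]]
[0.22670313 0.47322446 0.23053535] [-6.95972376e-01 -3.06311510e+00  2.19549944e-03] 0.1
```

View pics/top0.png

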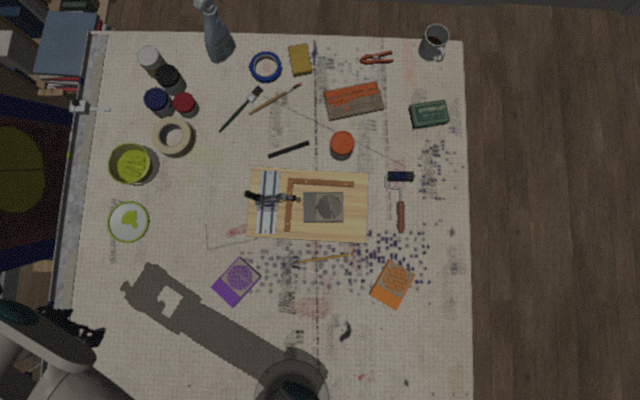

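View pics/scene0.png

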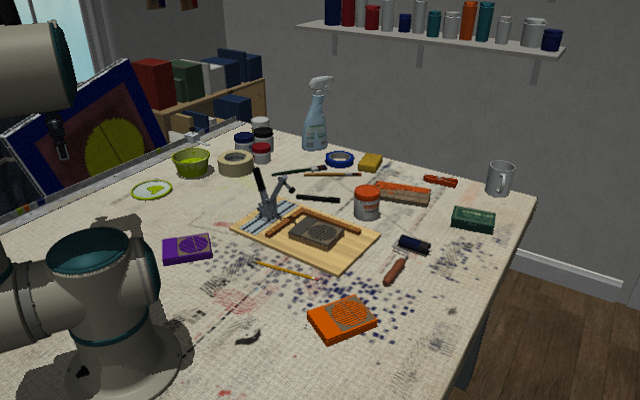

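The top view shows the jig around (308,205), with the grey block at (323,207) and the clamp at (270,198). The purple block at (236,282) and the orange one at (392,284) are look-alikes. The grey one on the board is the one meant, so I'll enlarge it.

```bash
python3 - <<'E'
from h import *
im=cv2.imread("pics/top0.png")[155:255,235:385]
im=cv2.convertScaleAbs(im,alpha=1.6)
cv2.imwrite("pics/crop1.png",cv2.resize(im,None,fx=5.3333,fy=5.3333,interpolation=cv2.INTER_CUBIC))
for u,v in[(308,205),(323,207),(342,145),(320,240),(270,200)]: print(u,v,at_z("top",u,v,0.012).round(3))
print(proj("top",np.array([[0,0,0],[.227,.473,.23]])))
E
```

```text
308 205 [ 0.558 -0.029  0.012]
323 207 [ 0.553 -0.075  0.012]
342 145 [ 0.75  -0.128  0.012]
320 240 [ 0.453 -0.069  0.012]
270 200 [0.569 0.087 0.012]
[[290.97453418 397.64756609]
 [ 89.8587155  321.02359497]]
```

View pics/crop1.png

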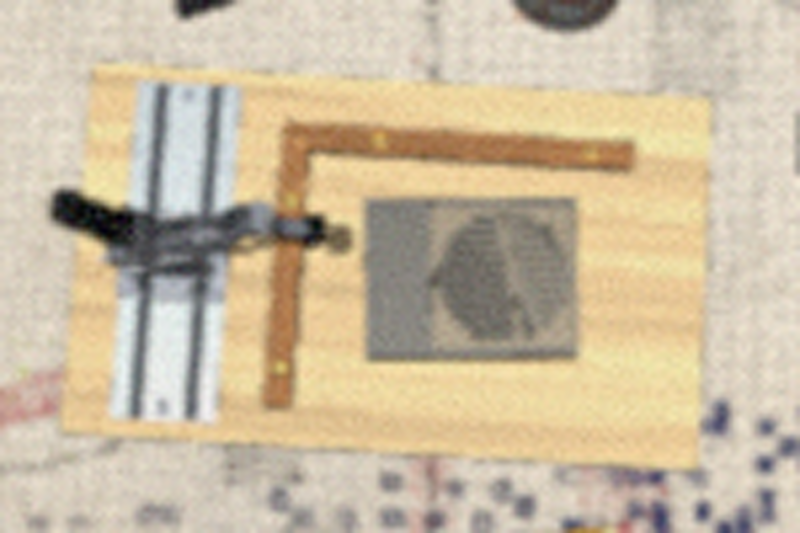

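The crop shows the grey block with corners near (367,200), (578,198), (577,357) and (368,359). The fence's inner corner is near (308,152), and the open clamp's handle end is near (65,208). This is the grey, disc-carved block on the board, so it is the one to push. Next I fit the poses.

```bash
python3 - <<'E'
from h import *
from scipy.optimize import least_squares
full=lambda p:(np.array(p,float)+.5)/5.33333-.5+[235,155]
J=np.array([[45+0,190,12],[0,0,0]])
def T(p,P,z0=0):
    P=np.array(P,float)/1e3;c,s=np.cos(p[2]),np.sin(p[2])
    return np.c_[p[0]+c*P[:,0]-s*P[:,1],p[1]+s*P[:,0]+c*P[:,1],P[:,2]+z0]
# board x extents unknown: solve for x0 (near edge), far = x0+215
pix=full([(92,65),(711,97),(697,467),(60,432),(308,152),(633,168),(292,408)])
def pts(x0):return [(x0+215,190,12),(x0+215,-170,12),(x0,-170,12),(x0,190,12),(60,60,25),(60,-125,25),(-87,60,25)]
f=lambda p:(proj("top",T(p[:3],pts(p[3]*1e3)))-pix).ravel()
r=least_squares(f,[.558,-.03,0,-.11]);p=r.x[:3];print("jig",r.x.round(4),f(r.x).reshape(-1,2).round(2).tolist())
bp=full([(367,200),(578,198),(577,357),(368,359)])
g=lambda b:(proj("top",T(b,[(45,60,34),(45,-60,34),(-45,-60,34),(-45,60,34)]))-bp).ravel()
b=least_squares(g,[.55,-.07,0]).x;print("block",b.round(4),np.abs(g(b)).max())
c,s=np.cos(p[2]),np.sin(p[2]);d=b[:2]-p[:2]
print("block in jig",c*d[0]+s*d[1],-s*d[0]+c*d[1],b[2]-p[2])
for x in(-10,0,10,20,30,40):
    q=T(p,[(x,120+51,156),(x,120-52,162),(x,120,70)]);t=proj("top",q);sc=proj("scene",q)
    print(x,((t-[235,155]+.5)*5.3333-.5).round(0).tolist(),sc.round(0).tolist())
np.save("jig.npy",p)
im=cv2.imread("pics/scene0.png")[150:290,215:395]
cv2.imwrite("pics/crop2.png",cv2.resize(cv2.convertScaleAbs(im,alpha=1.6),None,fx=4,fy=4,interpolation=cv2.INTER_CUBIC))
E
```

```text
jig [ 0.5608 -0.0381 -0.0218 -0.107 ] [[-0.32, -0.51], [0.32, -0.28], [0.51, 0.3], [-0.27, 0.42], [-0.05, -0.27], [0.11, 0.01], [-0.31, 0.23]]
block [ 0.5507 -0.075   0.0379] 0.8341313147648748
block in jig -0.009279159368090461 -0.037144628633836226 0.05966257121509888
-10 [[58.0, 220.0], [263.0, 229.0], [182.0, 254.0]] [[253.0, 168.0], [283.0, 176.0], [269.0, 201.0]]
0 [[60.0, 200.0], [264.0, 209.0], [184.0, 235.0]] [[256.0, 167.0], [285.0, 174.0], [272.0, 199.0]]
10 [[62.0, 181.0], [266.0, 189.0], [185.0, 217.0]] [[258.0, 165.0], [288.0, 173.0], [274.0, 198.0]]
20 [[63.0, 161.0], [267.0, 170.0], [187.0, 199.0]] [[261.0, 164.0], [290.0, 172.0], [276.0, 196.0]]
30 [[65.0, 142.0], [268.0, 150.0], [188.0, 181.0]] [[263.0, 163.0], [292.0, 170.0], [278.0, 195.0]]
40 [[67.0, 122.0], [270.0, 131.0], [189.0, 163.0]] [[265.0, 162.0], [294.0, 169.0], [281.0, 193.0]]
```

View pics/crop2.png

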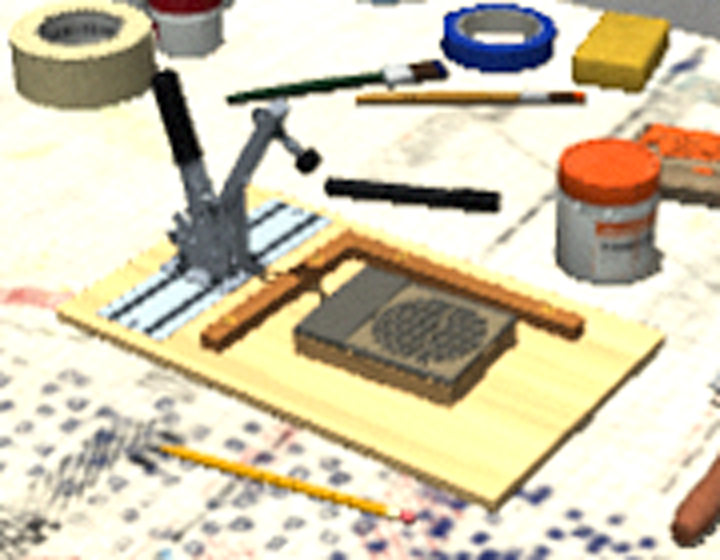

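In the scene view the foot hangs in front of the raised arm at crop (308,158), over about jig y=32. Handle end is at (165,75), which gives clamp x of about -4 mm in the jig. The block needs about +24 mm in x and +37 mm in y.

Plan:
1. Push +x with both fingertips.
2. Push +y with both fingertips.
3. Re-seat the block, then push the handle.

```bash
cat >> h.py <<'E'
from scipy.spatial.transform import Rotation as Ro
p=np.load("jig.npy"); RJ=Ro.from_rotvec([0,0,p[2]]).as_matrix(); OJ=np.array([p[0],p[1],0])
def now():
    s=ctrl.state();R=Ro.from_rotvec(s["ee_rot"]).as_matrix()
    a=RJ.T@R[:,1]
    print("t",round(s["t"],2),"jig mm",(1e3*RJ.T@(s["eef_pos"]-OJ)).round(1),"tooly deg",np.degrees(np.arctan2(a[1],a[0])).round(1),"toolz",(RJ.T@R[:,2]).round(3),"F jig",(RJ.T@s["contact_force"]).round(1),"w",round(s["grip_width"],2))
    return s,R
def go(pos,ang):
    s,R=now();y=np.array([np.cos(np.radians(ang)),np.sin(np.radians(ang)),0]);z=np.array([0,0,-1])
    Rt=RJ@np.c_[np.cross(y,z),y,z]
    print("shift",(1e3*R.T@(OJ+RJ@np.array(pos)/1e3-s["eef_pos"])).round(1),"turn",Ro.from_matrix(R.T@Rt).as_rotvec().round(3))
E
python3 -c "
from h import *
go([-80,-37,130],90);go([-80,-37,17],90)"
```

```text
t 0.1 jig mm [-345.2  503.9  230.5] tooly deg 65.6 toolz [-0.001 -0.001 -1.   ] F jig [ 0.7  0.3 -0.6] w 1.0
shift [-464.6 -383.3  101.1] turn [-0.001 -0.    -0.425]
t 0.1 jig mm [-345.2  503.9  230.5] tooly deg 65.6 toolz [-0.001 -0.001 -1.   ] F jig [ 0.7  0.3 -0.6] w 1.0
shift [-464.6 -383.1  214.1] turn [-0.001 -0.    -0.425]
```

```bash
python3 -m jog '[[[-58,-48,5],[0,0,-0.05],-0.2],[[-116,-96,10],[0,0,-0.1],-0.2],[[-174,-144,20],[0,0,-0.16],-0.2],[[-232,-192,30],[0,0,-0.22],-0.2],[[-290,-240,45],[0,0,-0.28],-0.2],[[-348,-288,60],[0,0,-0.33],-0.2],[[-406,-335,80],[0,0,-0.38],-0.2],[[-464,-383,100],[0,0,-0.425],-0.2]]' 40; python3 -m jog '[[[0,0,0],[0,0,0],-0.2]]'; python3 -c "
from h import *
go([-80,-37,17],90)"
```

```text
t: 1.1
eef_pos: [0.4346, 0.0236, 0.1572]
ee_rot: [0.032, 3.141, 0.0]
contact_force: [0.6, 1.1, 0.3]
grip_width: 0.597
gripper_force: 0.0
t: 1.23
eef_pos: [0.4342, 0.0223, 0.1558]
ee_rot: [-0.043, -3.138, 0.001]
contact_force: [0.6, 0.9, 0.2]
grip_width: 0.598
gripper_force: 0.0
t 1.23 jig mm [-127.9   57.6  155.8] tooly deg 89.7 toolz [-0.003 -0.    -1.   ] F jig [0.6 0.9 0.2] w 0.6
shift [-48.9 -94.3 138.7] turn [-0.001 -0.003 -0.006]
```

```bash
python3 -m jog '[[[-24,-47,30],[0,0,0],-0.2],[[-49,-94,60],[0,0,0],-0.2],[[-49,-94,60],[0,0,0],-0.2],[[-49,-94,100],[0,0,0],-0.2],[[-49,-94,125],[0,0,0],-0.2],[[-49,-94,138],[0,0,-0.006],-0.2],[[-49,-94,138],[0,0,-0.006],-0.2]]'; python3 -c "
from h import *
go([-80,-37,17],90)
cv2.imwrite('pics/s1.png',cv2.resize(cv2.convertScaleAbs(ctrl.grab_frame('scene')[150:290,215:395],alpha=1.6),None,fx=4,fy=4,interpolation=2))"
```

```text
t: 2.1
eef_pos: [0.481, -0.0685, 0.0198]
ee_rot: [-0.023, -3.141, -0.001]
contact_force: [-0.1, -0.3, -0.4]
grip_width: 0.601
gripper_force: 0.0
t 2.1 jig mm [-79.1 -32.2  19.8] tooly deg 90.4 toolz [-0.  0. -1.] F jig [-0.1 -0.3 -0.4] w 0.6
shift [ 1.  -4.8  2.8] turn [ 0.    -0.     0.007]
```

View pics/s1.png

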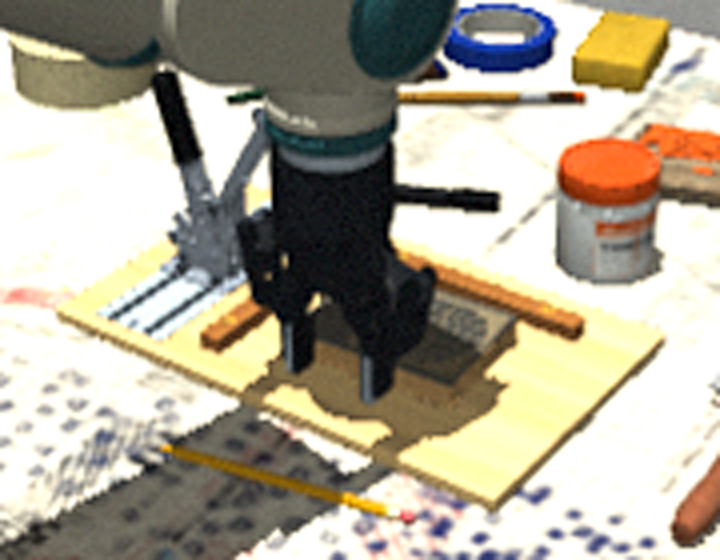

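The two fingertips (crop (295,365) and (373,390)) stand on the board in front of the block's near face, clear of the clamp. Now the +x push.

```bash
python3 -m jog '[[[-5,-5,0],[0,0,0],-0.2],[[-10,-5,0],[0,0,0],-0.2],[[-15,-5,0],[0,0,0],-0.2],[[-20,-5,0],[0,0,0],-0.2],[[-25,-5,0],[0,0,0],-0.2],[[-29,-5,0],[0,0,0],-0.2],[[-32,-5,0],[0,0,0],-0.2],[[-34,-5,0],[0,0,0],-0.2]]'|grep force; python3 -c "
from h import *
now()"; python3 -m jog '[[[-2,0,0],[0,0,0],-0.2],[[-4,0,0],[0,0,0],-0.2],[[-5,0,0],[0,0,0],-0.2]]' |grep force; python3 -c "
from h import *
now()"
```

```text
contact_force: [-1.4, -0.5, 1.5]
gripper_force: 0.8
t 3.15 jig mm [-44.8 -37.9  19.5] tooly deg 90.3 toolz [-0.  0. -1.] F jig [-1.4 -0.5  1.5] w 0.6
contact_force: [-16.4, 1.9, 10.7]
gripper_force: 8.0
t 3.52 jig mm [-41.8 -37.7  19.5] tooly deg 90.3 toolz [-0.006  0.001 -1.   ] F jig [-16.5   1.6  10.7] w 0.6
```

```bash
python3 -m jog '[[[15,0,0],[0,0,0],-0.2],[[20,-10,-40],[0,0,0],-0.2],[[10,-30,-45],[0,0,0.18],-0.2],[[-5,-50,-45],[0,0,0.36],-0.2],[[-20,-65,-45],[0,0,0.54],-0.2],[[-40,-80,-45],[0,0,0.72],-0.2],[[-52,-95,-45],[0,0,0.9],-0.2],[[-52,-95,-45],[0,0,1.08],-0.2]]'|grep force; python3 -c "
from h import *
go([10,-128,60],0)"
```

```text
contact_force: [0.1, 0.0, 0.0]
gripper_force: 0.0
t 4.53 jig mm [  13.5 -133.6   64.4] tooly deg 28.1 toolz [ 0.001 -0.    -1.   ] F jig [0.1 0.  0. ] w 0.6
shift [ 6.6 -0.5  4.4] turn [0.001 0.001 0.49 ]
```

```bash
python3 -m jog '[[[2,0,0],[0,0,0.18],-0.2],[[4,0,0],[0,0,0.36],-0.2],[[6.6,-0.5,0],[0,0,0.49],-0.2],[[6.6,-0.5,20],[0,0,0.49],-0.2],[[6.6,-0.5,40],[0,0,0.49],-0.2],[[6.6,-0.5,45],[0,0,0.49],-0.2],[[6.6,-0.5,45],[0,0,0.49],-0.2]]'|grep force; python3 -c "
from h import *
go([10,-71,19],0)
im=cv2.convertScaleAbs(ctrl.grab_frame('top')[155:255,235:385],alpha=1.6)
cv2.imwrite('pics/t2.png',cv2.resize(im,None,fx=5.3333,fy=5.3333,interpolation=2))"
```

```text
contact_force: [0.1, 0.8, 0.3]
gripper_force: 0.0
t 5.4 jig mm [   8.7 -126.9   18.7] tooly deg 0.4 toolz [-0.001  0.001 -1.   ] F jig [0.1 0.8 0.3] w 0.6
shift [55.9  1.7 -0.3] turn [-0.001 -0.001  0.007]
```

View pics/t2.png

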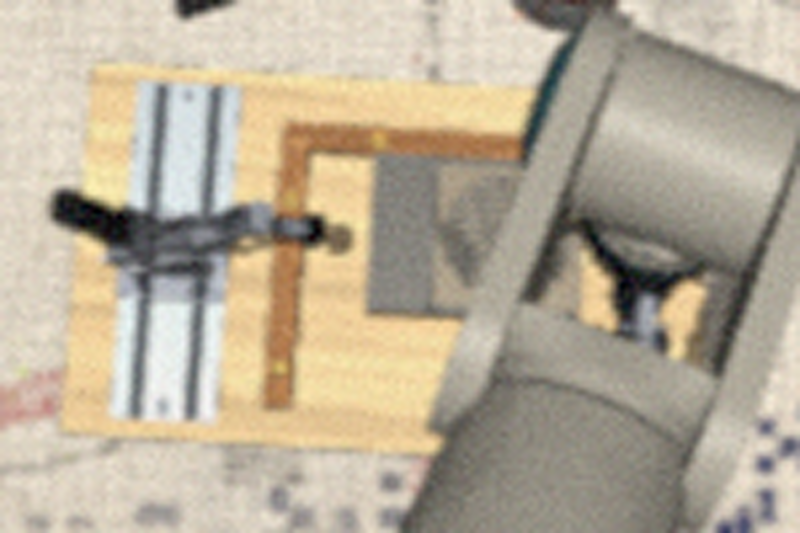

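The block now lies flush along the far fence, with its left face at crop x of about 370, still short of the left fence at 300. The gripper stands to its right. Now the +y push.

```bash
python3 -m jog '[[[7,1,0],[0,0,0],-0.2],[[14,1.7,0],[0,0,0],-0.2],[[21,1.7,0],[0,0,0],-0.2],[[28,1.7,0],[0,0,0.007],-0.2],[[35,1.7,0],[0,0,0.007],-0.2],[[41,1.7,0],[0,0,0.007],-0.2],[[46,1.7,0],[0,0,0.007],-0.2],[[50,1.7,0],[0,0,0.007],-0.2]]'|grep force; python3 -c "
from h import *
now()"; python3 -m jog '[[[2,0,0],[0,0,0],-0.2],[[4,0,0],[0,0,0],-0.2],[[6,0,0],[0,0,0],-0.2]]' |grep force; python3 -c "
from h import *
now()"
```

```text
contact_force: [-0.6, -2.0, 1.8]
gripper_force: 0.9
t 6.45 jig mm [ 10.4 -76.7  19.6] tooly deg -0.0 toolz [ 0. -0. -1.] F jig [-0.5 -2.   1.8] w 0.6
contact_force: [-2.4, -9.0, 1.2]
gripper_force: 4.3
t 6.83 jig mm [ 10.4 -71.4  19.6] tooly deg -0.0 toolz [-0.    -0.001 -1.   ] F jig [-2.2 -9.   1.2] w 0.6
```

```bash
python3 -m jog '[[[1.5,0,0],[0,0,0],-0.2],[[1.5,0,0],[0,0,0],-0.2]]' |grep force; python3 -c "
from h import *
now()"; python3 -m jog '[[[-12,0,0],[0,0,0],-0.2],[[-15,0,-45],[0,0,0],0.4],[[0,-40,-45],[0,0,0],1],[[25,-85,-45],[0,0,0],1],[[45,-85,-45],[0,0,0],1],[[45,-85,-20],[0,0,0],1],[[45,-85,0],[0,0,0],1],[[45,-85,0],[0,0,0],1]]'|grep force; python3 -c "
from h import *
now()
im=cv2.convertScaleAbs(ctrl.grab_frame('top')[155:255,235:385],alpha=1.6)
cv2.imwrite('pics/t3.png',cv2.resize(im,None,fx=5.3333,fy=5.3333,interpolation=2))"
```

```text
contact_force: [-2.3, -9.2, 1.2]
gripper_force: 4.5
t 7.08 jig mm [ 10.1 -71.3  19.6] tooly deg -0.1 toolz [-0.    -0.003 -1.   ] F jig [-2.1 -9.2  1.2] w 0.6
contact_force: [0.2, 0.4, -0.1]
gripper_force: 0.0
t 8.07 jig mm [-75.9 -24.1  18. ] tooly deg -0.0 toolz [-0.004  0.001 -1.   ] F jig [ 0.2  0.4 -0.1] w -0.0
```

View pics/t3.png

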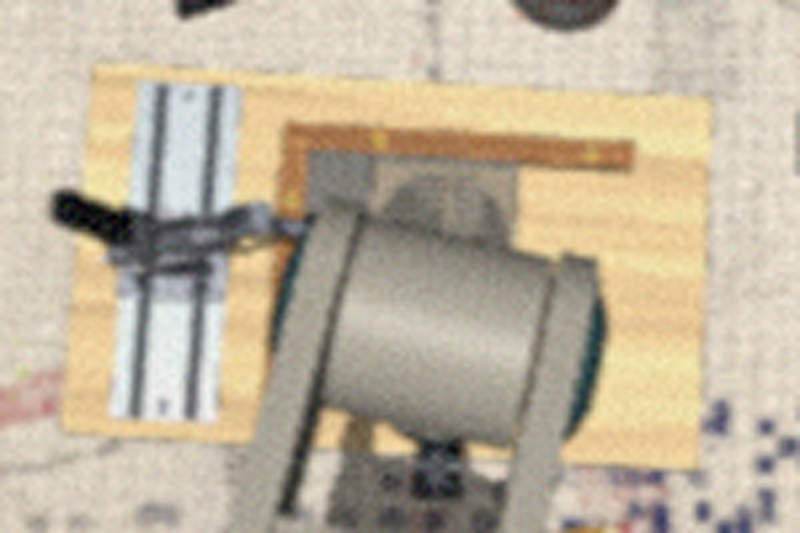

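The block now sits in the corner, with its left edge at the left fence (crop (308,175)) and its far edge at the far fence. I finish with a gentle seating push in +x.

```bash
python3 -m jog '[[[0,8,0],[0,0,0],1],[[0,16,0],[0,0,0],1],[[0,22,0],[0,0,0],1],[[0,26,0],[0,0,0],1],[[0,29,0],[0,0,0],1]]'|grep force; python3 -c "
from h import *
now()";  python3 -m jog '[[[0,2,0],[0,0,0],1],[[0,4,0],[0,0,0],1]]'|grep force; python3 -c "
from h import *
now()"
```

```text
contact_force: [0.1, 0.0, -0.2]
gripper_force: 0.0
t 8.75 jig mm [-45.3 -24.4  19.5] tooly deg -0.0 toolz [-0.  0. -1.] F jig [ 0.1  0.  -0.2] w 0.0
contact_force: [-17.7, -0.6, 12.9]
gripper_force: 9.0
t 9.0 jig mm [-43.6 -24.5  19.3] tooly deg -0.0 toolz [-0.006  0.    -1.   ] F jig [-17.7  -1.   12.9] w -0.0
```

```bash
python3 -m jog '[[[0,-20,0],[0,0,0],1],[[-5,-30,-40],[0,0,0],1],[[-5,-32,-90],[0,0,0],1],[[-5,-32,-145],[0,0,0],1],[[-5,-32,-200],[0,0,0],1],[[0,-30,-225],[0,0,0],1],[[40,-10,-225],[0,0,0],1],[[80,10,-225],[0,0,0],1]]'|grep force; python3 -c "
from h import *
go([-4,134,240],0)"
```

```text
contact_force: [0.2, -1.0, -1.0]
gripper_force: 0.0
t 10.0 jig mm [-30.9  56.3 245.3] tooly deg -0.1 toolz [ 0.002  0.    -1.   ] F jig [ 0.2 -1.  -1. ] w -0.0
shift [77.7 26.8  5.3] turn [ 0.002 -0.    -0.001]
```

```bash
python3 -m jog '[[[40,14,0],[0,0,0],1],[[77,27,0],[0,0,0],1],[[77,27,0],[0,0,0],1],[[77,27,40],[0,0,0],1],[[77,27,80],[0,0,0],1],[[77,27,110],[0,0,0],1],[[77,27,118],[0,0,0],1],[[77,27,118],[0,0,0],1]]'|grep force; python3 - <<'E'
from h import *
s,R=now()
cur=1e3*RJ.T@(s["eef_pos"]-OJ)
E=[(0,51,144,15,32),(.37,76,138,19,35),(.71,96,131,23,39),(1.03,112,124,26,43),(1.34,124,116,28,48),(1.66,135,106,29.5,53),(1.85,140,98,30,55),(2.16,147,74,30,57.5),(2.23,148,64,30,57.5)]
for a,ey,ez,ry,rz in E:
    u=np.array([ey-ry,ez-rz]);u/=np.hypot(*u);n=np.array([-u[1],u[0]])
    q=np.array([ry,rz])+92*u+7.5*n; tcp=q+[120-11,12]
    print(a,"tcp jig yz",tcp.round(1),"shift tool x,z",(tcp[0]-cur[1]).round(1),(cur[2]-tcp[1]).round(1))
cv2.imwrite('pics/s4.png',cv2.resize(cv2.convertScaleAbs(ctrl.grab_frame('scene')[150:290,215:395],alpha=1.6),None,fx=4,fy=4,interpolation=2))
E
```

```text
contact_force: [1.2, 0.3, 0.7]
gripper_force: 0.0
t 11.0 jig mm [ -4.4 132.1 127.2] tooly deg -0.0 toolz [ 0.  0. -1.] F jig [1.2 0.4 0.7] w -0.0Traceback (most recent call last):
  File "<stdin>", line 6, in <module>
numpy._core._exceptions._UFuncOutputCastingError: Cannot cast ufunc 'divide' output from dtype('float64') to dtype('int64') with casting rule 'same_kind'
```

```bash
python3 - <<'E'
from h import *
s,R=now()
cur=1e3*RJ.T@(s["eef_pos"]-OJ)
E=[(0,51,144,15,32),(.37,76,138,19,35),(.71,96,131,23,39),(1.03,112,124,26,43),(1.34,124,116,28,48),(1.66,135,106,29.5,53),(1.85,140,98,30,55),(2.16,147,74,30,57.5),(2.23,148,64,30,57.5)]
for a,ey,ez,ry,rz in E:
    u=np.array([ey-ry,ez-rz],float);u/=np.hypot(*u);n=np.array([-u[1],u[0]])
    q=np.array([ry,rz])+92*u+7.5*n; tcp=q+[120-11,12]
    print(a,"tcp jig yz",tcp.round(1),"shift tool x,z",(tcp[0]-cur[1]).round(1),(cur[2]-tcp[1]).round(1))
cv2.imwrite('pics/s4.png',cv2.resize(cv2.convertScaleAbs(ctrl.grab_frame('scene')[150:290,215:395],alpha=1.6),None,fx=4,fy=4,interpolation=2))
E
```

```text
t 11.0 jig mm [ -4.4 132.1 127.2] tooly deg -0.0 toolz [ 0.  0. -1.] F jig [1.2 0.4 0.7] w -0.0
0 tcp jig yz [145.  133.9] shift tool x,z 12.9 -6.7
0.37 tcp jig yz [166.  131.1] shift tool x,z 33.9 -3.9
0.71 tcp jig yz [183.3 127.7] shift tool x,z 51.2 -0.5
1.03 tcp jig yz [196.8 123.5] shift tool x,z 64.8 3.7
1.34 tcp jig yz [207.7 119.3] shift tool x,z 75.7 7.9
1.66 tcp jig yz [217.3 113. ] shift tool x,z 85.3 14.2
1.85 tcp jig yz [222.  107.5] shift tool x,z 89.9 19.7
2.16 tcp jig yz [229.1  89.8] shift tool x,z 97.0 37.4
2.23 tcp jig yz [230.4  82. ] shift tool x,z 98.4 45.2
```

View pics/s4.png

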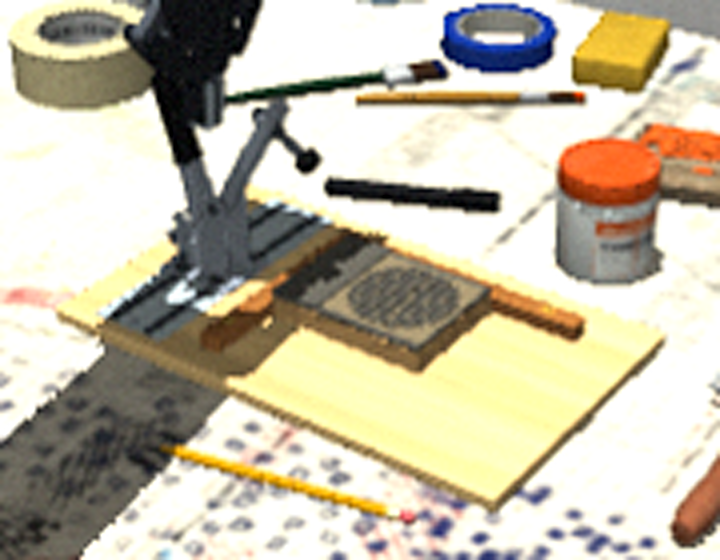

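The shut fingertips are in the V at crop (212,110), between handle and arm, and the block sits in the corner. Now I push the handle along its arc.

```bash
python3 -m jog '[[[12,0,-5],[0,0,0],1],[[24,0,-5],[0,0,0],1],[[35,0,-4],[0,0,0],1],[[44,0,-2],[0,0,0],1],[[53,0,0],[0,0,0],1],[[60,0,2],[0,0,0],1],[[66,0,4],[0,0,0],1],[[72,0,6],[0,0,0],1]]'|grep force; python3 -c "
from h import *
now()
cv2.imwrite('pics/s5.png',cv2.resize(cv2.convertScaleAbs(ctrl.grab_frame('scene')[150:290,215:395],alpha=1.6),None,fx=4,fy=4,interpolation=2))"
```

```text
contact_force: [1.0, -1.5, 1.6]
gripper_force: 1.1
t 12.05 jig mm [ -4.4 204.8 120.6] tooly deg -0.0 toolz [ 0.  0. -1.] F jig [ 1.  -1.5  1.6] w -0.0
```

View pics/s5.png

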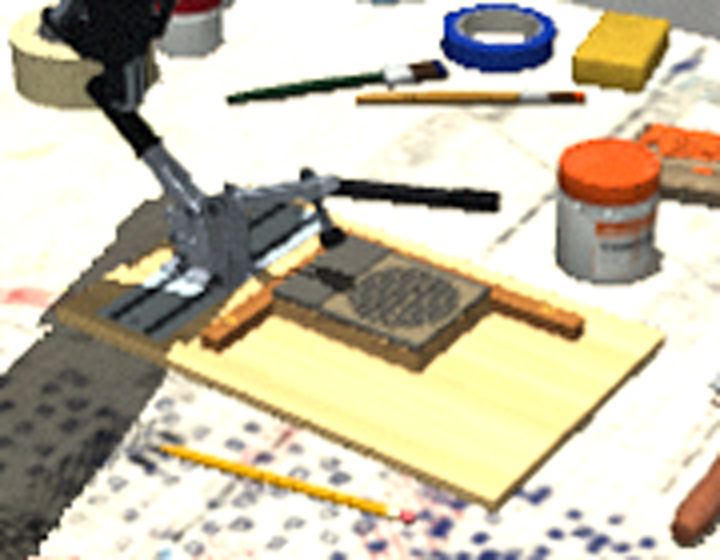

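The handle has come over to about 45° and the foot is descending to (333,237) above the block. I carry on down past centre.

```bash
python3 -m jog '[[[7,0,4],[0,0,0],1],[[13,0,9],[0,0,0],1],[[17,0,14],[0,0,0],1],[[20,0,20],[0,0,0],1],[[23,0,26],[0,0,0],1],[[24,0,32],[0,0,0],1],[[25,0,37],[0,0,0],1],[[25,0,41],[0,0,0],1]]'|grep force; python3 -c "
from h import *
now()"; python3 -m jog '[[[0,0,2],[0,0,0],1],[[0,0,3],[0,0,0],1]]'|grep force; python3 -c "
from h import *
now()"
```

```text
contact_force: [-6.9, 0.0, 16.1]
gripper_force: 8.0
t 13.1 jig mm [ -4.6 229.9  80.2] tooly deg -0.0 toolz [-0.     0.001 -1.   ] F jig [-6.9 -0.1 16.1] w 0.0
contact_force: [-11.2, -1.1, 21.3]
gripper_force: 10.4
t 13.35 jig mm [ -4.4 230.   79.7] tooly deg 0.0 toolz [ 0.001  0.001 -1.   ] F jig [-11.2  -1.4  21.3] w -0.0
```

The handle is hard against the stop, so I lift off and check.

```bash
python3 -m jog '[[[0,0,-30],[0,0,0],1],[[0,0,-80],[0,0,0],1],[[0,0,-140],[0,0,0],1],[[20,-30,-180],[0,0,0],1],[[60,-70,-180],[0,0,0],1],[[100,-100,-180],[0,0,0],1],[[120,-120,-180],[0,0,0],1],[[120,-120,-180],[0,0,0],1]]'|grep force; python3 - <<'E'
from h import *
now()
k=lambda n,y0,x0:cv2.resize(cv2.convertScaleAbs(ctrl.grab_frame(n)[y0:y0+145,x0:x0+200],alpha=1.6),None,fx=4,fy=4,interpolation=2)
a=k('top',110,220)[:,:];b=k('scene',150,215)
cv2.imwrite('pics/f6.png',cv2.resize(np.vstack([a[140:440],b[:560]][:1]+[b[60:360]]),None,fx=1,fy=1))
E
```

```text
contact_force: [-0.3, -0.4, -0.1]
gripper_force: 0.0
t 14.35 jig mm [-125.6  350.6  256.4] tooly deg 0.2 toolz [-0.  0. -1.] F jig [-0.3 -0.4 -0.1] w 0.0
```

View pics/f6.png

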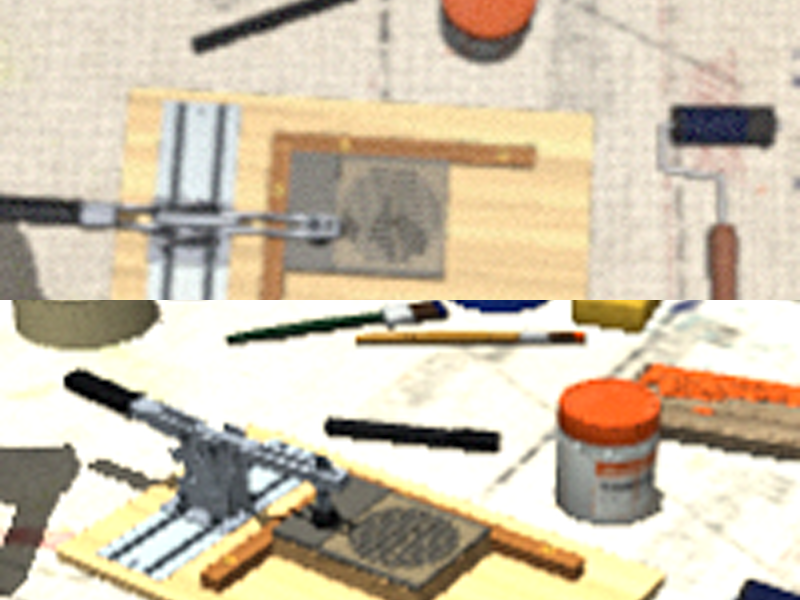

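The clamp is shut, with the handle level (top crop (40,210)) and the foot on the block at (325,228). The block sits in the corner and the bystanders are where they were. One numeric check before I hand in.

```bash
python3 - <<'E'
from h import *
P=np.array([(60,60,34),(60,-60,34),(-30,-60,34),(-30,60,34)])/1e3
q=proj("top",OJ+P@RJ.T);print("home, in crop f6:",((q-[220,110]+.5)*4-.5-[0,140]).round(0).tolist())
a=cv2.imread("pics/top0.png").astype(int);b=ctrl.grab_frame("top").astype(int);d=np.abs(a-b).max(2)
for n,(u,v) in dict(jar=(342,145),marker=(289,149),brayer=(400,200),pencil=(325,258)).items(): print(n,(d[v-12:v+13,u-20:u+21]>50).sum())
E
```

```text
home, in crop f6: [[290.0, 150.0], [450.0, 159.0], [444.0, 278.0], [282.0, 269.0]]
jar 0
marker 0
brayer 0
pencil 0
```

The block's corners match the home pose to within about 1–2 mm, and none of the bystanders have changed in the image.

```bash
python3 -c "
from workcell import ctrl
print(ctrl.sign_off())"
```

```text
the job is handed in; nothing more can be done
None
```

The block is home against both fences to within the camera's 1–2 mm, the toggle clamp is snapped shut with its foot on the block, the bystanders show no movement, and the job was handed in about 14 s into the 53 s limit.

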